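Clamp the whetstone in its holder with the thumbwheel

ROBOT

A 6-joint arm with a two-finger parallel gripper is mounted at the origin on the work surface. World frame = base frame: x ahead of the robot, y to its left, z up, the work surface at z = 0. Lengths are in mm, angles in rad, forces in N, time in s.
With the tool pointing down it reaches from about 350 to 1000 mm from the base axis. Payload 7.1 kg.
Tool frame: the origin (TCP) lies at the very end of the fingers, on their centre line; the grasp point (between the pads) lies 19 mm behind it (manip.pinch_z is the distance from the TCP to the grasp point, in mm); y points along the fingers, x is the direction in which the jaws open and shut, and the axes are right-handed (so a half turn about y gives the same grasp; the last joint's range is limited). The gripper opens to 85 mm and grips with 20 to 120 N. Pads are 22 mm wide; open, the fingers measure 114 mm over their backs; the gripper's body (76 mm by 85 mm) begins 54 mm behind the grasp point. The pads swing forward as they close: fully open they stand 13 mm farther back than shut.
Start: joints at [1.271, 0.423, 1.63, -0, 1.089, -0.019], TCP at [173.171, 600.514, 231.319] pointing down, gripper open.
Joint ranges: [-3, 3], [-0.9, 2.11], [0.09, 2.58], [-1.31, 4.45], [0.11, 2.69], [-2.54, 2.54]. Speed limits (rad/s): [2.39, 2.39, 3.01, 3.14, 3.14, 3.14].

INTERFACE

Orientations are given as [roll, pitch, yaw] about the fixed x, y, z axes, in that order (R = Rz(yaw) Ry(pitch) Rx(roll)).
In Python, from plant import status, imaging, hand_in, nets, manip gives the robot as it stands.
- The arm moves only by the tool servo_tool, never from a script. Its arguments are lists of equal length, an entry for each row: "travel": the shift along the tool's x, y, z in mm, a list of three; "twist": the turn about the tool's y in rad. A call has 1 to 10 rows; each row shifts and turns the commanded pose from where the row before left it, along the tool's axes as they then stand; what a row does not reach is not made up. A row lasts 1/10 s, in which the tool goes at most 50 mm and 8.59 degrees, less where a joint would pass 70% of its speed; a pose out of reach is approached as far as the arm can. A call with a gripper value outside its range is refused whole. "jaw" is the opening, from 0 (shut) to 1 (fully open), set as the call begins (left out, the last holds). The fingers move at their own pace and stop on an object; "squeeze" is the grip in N (left out, the last holds). Time passes only in rows, so rows that do not move let the fingers close. It gives the time, the measured TCP pose, the force and the opening at its end, in the units of the state.
- status.state(): the state, without advancing time (a new reading comes with each control period).
- imaging.grab_frame(name): name is "scene" or "top" or "wrist"; returns a dict with "color" (384x512x3 uint8, red, green, blue), "mtx" (3x3 intrinsics, pixels), "dist" ([k1, k2, p1, p2, k3] as OpenCV has them; the pictures are not rectified), "extrinsics" (4x4, takes a point from camera to world coordinates); the wrist camera has in their place "tool_from_camera" (4x4, takes a point from camera to tool coordinates, whose origin is the TCP and whose axes are the tool frame's). Camera axes: x right, y up, looking along -z (the intrinsics and any distortion apply to the point x, -y, -z); pixel columns grow to the right and rows downward; lengths in mm; the calibration is good to about 2 mm. A picture is of the moment at which its call begins: read the wrist's pose just before it. There is no depth.
- hand_in(): hands the job in, once; it reports no verdict.
Trained networks look in the newest picture that a camera, given by its name, has taken for a name from the list of things; names that differ only in an ending like _2 or _b are one class to them, and where a whole thing is asked for, a point or a joint stands for the part that bears it (a point fixed in the world has none). Each returns a list of dicts, best first, with "conf" (0 to 1); they miss things now and then, are a little off and sometimes report something else, mostly with a low value. They report only what shows in the picture. A call takes as long as a camera call. They do not tell look-alikes from the thing itself.
- nets.trace(camera, target): "pixels" (384x512 bool, what is visible of it) and "extent" ([centre column, centre row, width, height] in pixels, round what is visible of it).
The state is a dict: "time_s": time; "joint_positions": joint angles; "joint_vel": joint speeds; "tau": joint torques, N m; "tcp_pos": TCP position; "eef_rot": TCP orientation; "contact_force": force on the tool from outside, world axes, zero at the start; "moment": the same for the moment, N m; "finger_gap": finger opening in mm.
Only numpy, scipy, OpenCV 4.12 (cv2) and the standard library are available. Lean on these libraries where they do the work, as an engineer would, in place of code of your own. Each camera call takes 0.05 s, during which the arm holds its last target.

TASK

Lay the grey whetstone flat, straight and centred on the bed of the sharpening-stone holder, between the end stop and the sliding jaw, setting it down gently rather than dropping it. Then close the jaw on it by rolling the recessed brass thumbwheel with a fingertip, the top of its rim towards yourself, stroke after stroke, until the stone is held firmly between jaw and stop and the wheel is tight. Leave the other things on the bench alone.

Things in the scene. Friction and masses are not known exactly. Their poses are not given: they have to be found in the camera images.
- stone_center (a point): Centre of the loose grey whetstone, a plain two-layer block 170 mm long (its x axis), 52 mm wide (y), 30 mm thick (z), about 0.58 kg; darker layer below, lighter fine layer on top. It starts lying flat on the bench, lighter face up, roughly crosswise to the robot. This point is 15 mm above its underside. Either end may face the stop.
- holder: Sharpening-stone holder fixed to the bench: dark wooden base 316 x 84 x 18 mm; origin under it centred. +x runs along it to the robot's left, +y towards the robot (within 10 degrees), z up. Along +x: end stop, rubber bed (164 x 60 mm, top 26 mm above the bench), jaw, screw, wheel housing (x = 104 to 148 mm, brass top 46 mm above the bench). Stop and jaw reach 43 mm above the bench; there are no side walls.
- stop: Rubber facing of the fixed end stop, 60 mm wide, 24 mm high; its inner face stands at x = -138 mm in the holder's frame. Origin in the middle of its lower edge, 3 mm behind that face.
- bed_center (a point): Fixed point on the bed's top surface, on the centre line, 26 mm above the bench, x = -53 mm in the holder's frame: the middle of the stone's underside once the stone stands against the stop. With the jaw open at the start the stone may lie 0 to 8 mm farther to +x. Axes as the holder's.
- jaw_pad: Rubber facing of the sliding jaw, 60 mm wide, 24 mm high; origin in the middle of the lower edge of the face that meets the stone, 18 mm above the bench. Rolling the thumbwheel closed moves it along the holder's -x towards the stop. At the start it is 178 to 186 mm from the stop, so the 170 mm stone has 8 to 16 mm to spare. It pushes a stone that lies short of the stop along the bed.
- rim: Knurled brass-coloured thumbwheel, 50 mm in diameter, 16 mm wide, level axis along the holder's x, 28 mm above the bench; origin at its centre. Sunk in its housing: only the top 7 mm of the rim stands above the brass plate, about 34 mm long. Turned by pressing a fingertip on top (5 to 10 N is enough) and drawing it along: about 3 N at the rim, more once the jaw presses on the stone.
- rim_top (a point): Topmost point of the thumbwheel's exposed rim, 53 mm above the bench, at x = 126 mm, y = 0 in the holder's frame (does not turn with the wheel). Axes as the holder's.
- thumbwheel (a joint): Turn of the thumbwheel in rad. Grows when the top of the rim is rolled towards the holder's +y side (towards the robot), and each radian closes the jaw by 2 mm (25 mm of rim travel). Jaw opening = 190 mm - 2 mm per rad; starts between 2 and 6 rad; the jaw meets a stone standing against the stop at about 10 rad. It stays where it is left.
- mallet: Stubby round wooden mallet standing on its head, 84 mm in diameter and 180 mm high; bystander. Origin under its centre.
- lotus_base: Red and gold lacquered lotus base, 120 mm in diameter and 55 mm high; bystander. Origin under its centre.
- bowl: Empty blue ceramic bowl, 130 mm in diameter and 55 mm high; bystander. Origin under its centre.
- jar: Dark red lacquer jar with a wooden cap, 72 mm in diameter and 85 mm high; bystander. Origin under its centre.
- gouge: Carving gouge 235 mm long (x axis, blade to +x) with a wooden handle 30 mm thick, lying beyond the work; bystander. Origin on its underside near its middle.
- strop: Leather-faced wooden strop block 230 x 56 x 24 mm (x along it), lying beyond the work; bystander. Origin under its centre.
- stone: The same loose whetstone as a body; origin in the middle of its underside.
Not all that is in view belongs to the job. Of the things that look like the stone, the largest one is meant.

How it is judged:
By the outcome, as a careful person would: the job done as asked, in the order asked, and still so for the second after the job is handed in, with the robot touching nothing.
It also fails if it takes over 72 s, if anything falls off the work surface, if the arm or the gripper's body presses on something with over 40 N, if the wrist force passes 120 N, or if a joint passes its speed limit or range.

## Working session

There is one attempt and no reset: what is moved stays moved. The work goes in short steps, Python scripts to look and compute and a tool call to move; the robot and the scene stay as the last step left them, time stands still between calls to the robot, and variables do not carry over. Pictures are saved under pics/ and viewed, and the job is handed in when it is done.

Besides the shell and the picture viewer there is one more tool, called after "Emit:" by a JSON object that holds its "method" and its "body". servo_tool: Moves the arm, as the interface text tells. Its arguments: {"type":"object","properties":{"travel":{"type":"array"},"twist":{"type":"array"},"jaw":{"type":"number"},"squeeze":{"type":"number"}},"required":["travel","twist"]}

```bash
mkdir -p pics; ls; python3 - <<'E'
from plant import status, imaging, nets, manip
import cv2
s=status.state()
for k,v in s.items(): print(k,v)
for c in ("scene","top","wrist"):
    f=imaging.grab_frame(c); cv2.imwrite(f"pics/a_{c}.png",f["color"][:,:,::-1])
    print(c,f["mtx"],f["dist"],f.get("extrinsics",f.get("tool_from_camera")))
print(manip.pinch_z)
E
```

```text
pics
time_s 0.0
joint_positions [ 1.27105564e+00  4.23880645e-01  1.63071224e+00 -2.38384428e-05
  1.08863141e+00 -1.89941866e-02]
joint_vel [-2.34356560e-04 -4.35754850e-04  9.47170356e-04  6.51844088e-05
 -2.79883578e-04  1.64031109e-03]
tau [-1.79351064e-03 -5.57392466e+01 -2.81726056e+01 -2.11968454e-04
  7.55519868e-03 -4.85847079e-05]
tcp_pos [172.9794956  599.98996345 230.51212133]
eef_rot [-1.57078644  0.00163174  1.2900609 ]
contact_force [-0.35346436  0.00935339 -0.40485356]
moment [0.03037817 0.00548908 0.02357765]
finger_gap 85.49116168710405
scene [[420.65158605   0.         257.8626076 ]
 [  0.         420.65158605 194.33609017]
 [  0.           0.           1.        ]] [-0.11610263  0.          0.          0.          0.        ] [[-8.69198959e-01 -3.52599176e-01  3.46651107e-01  1.02017413e+03]
 [ 4.94388527e-01 -6.31856218e-01  5.96940285e-01  7.21737713e+02]
 [ 8.55300495e-03  6.90240205e-01  7.23529754e-01  9.35197336e+02]
 [ 0.00000000e+00  0.00000000e+00  0.00000000e+00  1.00000000e+00]]
top [[421.80821531   0.         254.7195808 ]
 [  0.         421.80821531 1
[... 164 characters left out ...]
-01  4.10949297e+02]
 [-9.99855324e-01 -1.69732034e-02  1.11416562e-03 -1.21763629e+01]
 [-8.80497430e-04  1.17059531e-01  9.93124509e-01  1.39855847e+03]
 [ 0.00000000e+00  0.00000000e+00  0.00000000e+00  1.00000000e+00]]
wrist [[305.27301703   0.         265.38386663]
 [  0.         305.27301703 187.97513984]
 [  0.           0.           1.        ]] [0.00661816 0.         0.         0.         0.        ] [[ 9.99998189e-01  1.82931464e-03  5.25124117e-04 -8.19703543e-01]
 [-9.66667856e-05  3.24381259e-01 -9.45926419e-01 -1.43164310e+02]
 [-1.90073747e-03  9.45924655e-01  3.24380849e-01  8.39199110e+01]
 [ 0.00000000e+00  0.00000000e+00  0.00000000e+00  1.00000000e+00]]
18.700000000000003
```

View pics/a_top.png

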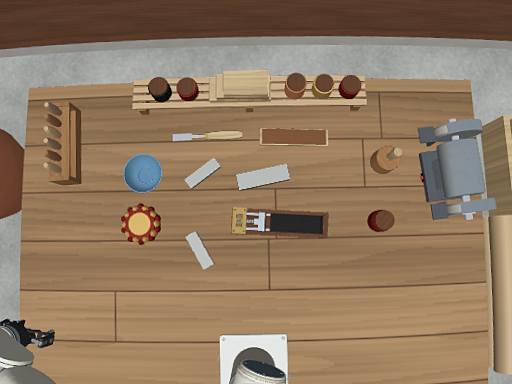

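View pics/a_scene.png

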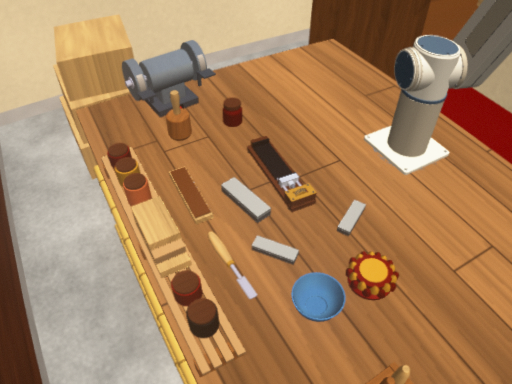

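View pics/a_wrist.png

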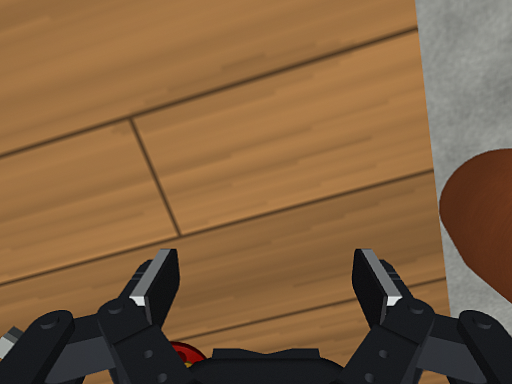

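Look-alikes for the stone (top view): block at (263,176), block at (202,173), block at (199,250). The largest is (263,176). I'll check it in a crop and measure.

```bash
cat > h.py <<'E'
import numpy as np, cv2, itertools
from scipy.optimize import minimize
from scipy.spatial.transform import Rotation as Rot
from plant import status, imaging, nets, manip
def T_tool(s):
    T=np.eye(4);T[:3,:3]=Rot.from_euler('xyz',s["eef_rot"]).as_matrix();T[:3,3]=s["tcp_pos"];return T
def grab(c,name=None):
    s=status.state(); f=imaging.grab_frame(c)
    f["E"]=f["extrinsics"] if c!="wrist" else T_tool(s)@f["tool_from_camera"]
    if name: cv2.imwrite(f"pics/{name}.png",f["color"][:,:,::-1])
    return f
def proj(f,P):
    P=np.atleast_2d(P); C=(P-f["E"][:3,3])@f["E"][:3,:3]
    C=C*np.array([1,-1,-1.])
    return cv2.projectPoints(C.reshape(-1,1,3),np.zeros(3),np.zeros(3),f["mtx"],np.array(f["dist"]))[0].reshape(-1,2)
def toplane(f,uv,z):
    n=cv2.undistortPoints(np.float64(uv).reshape(-1,1,2),f["mtx"],np.array(f["dist"])).reshape(-1,2)
    d=np.c_[n[:,0],-n[:,1],-np.ones(len(n))]@f["E"][:3,:3].T
    o=f["E"][:3,3]; return o+d*((z-o[2])/d[:,2])[:,None]
def boxpts(x,y,yaw,L,W,z0,z1):
    c,s=np.cos(yaw),np.sin(yaw)
    return np.array([[x+c*a-s*b,y+s*a+c*b,z] for a in(-L/2,L/2) for b in(-W/2,W/2) for z in(z0,z1)])
def sil(f,P):
    m=np.zeros((384*4,512*4),np.uint8)
    h=cv2.convexHull(np.float32(proj(f,P)));cv2.fillConvexPoly(m,np.int32(np.round((h+0.5)*4*16)),1,shift=4)
    return cv2.resize(m.astype(np.float32),(512,384),interpolation=cv2.INTER_AREA)
def fitbox(fm,init,L,W,z0,z1):
    def cost(p):
        return sum(np.abs(sil(f,boxpts(p[0],p[1],p[2],L,W,z0,z1))-m).sum() for f,m in fm)
    r=minimize(cost,init,method='Nelder-Mead',options=dict(initial_simplex=np.array(init)+np.array([[0,0,0],[8,0,0],[0,8,0],[0,0,.1]]),maxiter=150))
    return r.x,r.fun
E
python3 - <<'E'
from h import *
fm=[]
for c in("top","scene"):
    f=grab(c)
    for t in ("stone","holder","rim","jaw_pad","stop"):
        r=nets.trace(c,t); print(c,t,[(round(x["conf"],2),np.round(x["extent"]).tolist(),int(x["pixels"].sum())) for x in r])
        if t=="stone": fm.append((f,max(r,key=lambda x:x["pixels"].sum())["pixels"].astype(np.float32)))
    if c=="top":
        cv2.imwrite("pics/crop1.png",cv2.resize(f["color"][140:280,160:350,::-1],None,fx=4,fy=4,interpolation=cv2.INTER_CUBIC))
for use in (fm[:1],fm[1:],fm):
    f,m=use[0]; ys,xs=np.nonzero(m); c=toplane(f,[[xs.mean(),ys.mean()]],20)[0]
    print(fitbox(use,[c[0],c[1],1.4],170,52,0,30))
f=fm[0][0]
print(toplane(f,[[232,221],[328,224]],18))
E
```

```text
top stone [(0.92, [199.0, 250.0, 26.0, 35.0], 394), (0.87, [203.0, 174.0, 38.0, 29.0], 463), (0.56, [261.0, 179.0, 52.0, 24.0], 882)]
top holder [(0.91, [278.0, 222.0, 95.0, 32.0], 2606)]
top rim []
top jaw_pad [(0.26, [141.0, 174.0, 40.0, 38.0], 1255)]
top stop [(0.49, [322.0, 226.0, 0.0, 17.0], 42)]
scene stone [(0.91, [350.0, 218.0, 24.0, 36.0], 509), (0.86, [245.0, 201.0, 47.0, 44.0], 1042), (0.63, [272.0, 252.0, 51.0, 26.0], 716), (0.24, [192.0, 194.0, 44.0, 61.0], 1135)]
scene holder [(0.85, [283.0, 173.0, 68.0, 75.0], 2124), (0.34, [370.0, 276.0, 50.0, 51.0], 1900)]
scene rim [(0.52, [300.0, 193.0, 10.0, 6.0], 52)]
scene jaw_pad []
scene stop [(0.6, [261.0, 145.0, 16.0, 9.0], 47)]
(array([620.5852153 , -37.83304081,   1.75517948]), np.float64(41.5))
(array([ 759.48233389, -121.93681662,    1.5396817 ]), np.float64(218.5))
(array([620.56895633, -38.34247413,   1.74324482]), np.float64(2248.5625))
[[ 477.09886236   62.26266453   18.        ]
 [ 461.55607837 -252.24860913   18.        ]]
```

View pics/crop1.png

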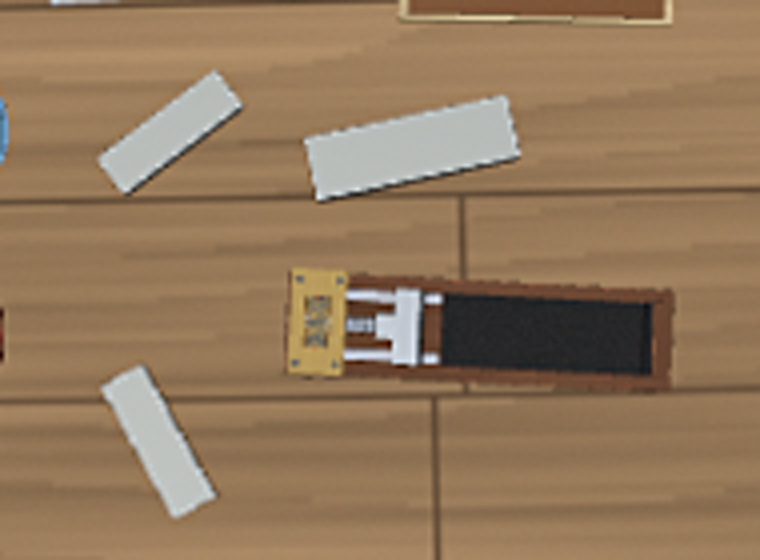

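The crop confirms the large block at top-view pixel (263,176). The holder has its wheel end at pixel (238,221) and its stop end at (328,224).

```bash
cat >> h.py <<'E'
def delta(target,yaw=None):
    s=status.state();T=T_tool(s);d=T[:3,:3].T@(np.array(target,float)-s["tcp_pos"])
    y=s["eef_rot"][2]
    print("t",round(s["time_s"],2),"tcp",np.round(s["tcp_pos"],1),"rpy",np.round(s["eef_rot"],4),"F",np.round(s["contact_force"],1),"tool delta",np.round(d,1),"twist",None if yaw is None else round(-(yaw-y),4))
E
python3 -c "
from h import *
delta([550,-40,240],0.17)"
```

```text
t 0.75 tcp [173.2 600.5 231.3] rpy [-1.5708  0.      1.29  ] F [-1.3 -0.5 -0.2] tool delta [-511.    -8.7 -539.6] twist 1.12
```

Emit:
{"method": "servo_tool", "body": {"travel": [[-31,-0.5,-33],[-31,-0.5,-33],[-31,-0.5,-33],[-31,-0.5,-33],[-31,-0.5,-33],[-31,-0.5,-33],[-31,-0.5,-33],[-31,-0.5,-33]], "twist": [0,0,0,0,0,0,0,0]}}

```text
time_s: 1.55
tcp_pos: [358.8, 287.5, 235.7]
eef_rot: [-1.571, -0.001, 1.29]
contact_force: [0.6, -0.3, -0.4]
finger_gap: 85.4
```

Emit:
{"method": "servo_tool", "body": {"travel": [[-31,-0.5,-33],[-31,-0.5,-33],[-31,-0.5,-33],[-31,-0.5,-33],[-31,-0.5,-33],[-31,-0.5,-33],[-31,-0.5,-33],[-31,-0.5,-33],[-15,-0.5,-11]], "twist": [0,0,0,0,0,0,0,0,0]}}

```text
time_s: 2.45
tcp_pos: [551.6, -43.0, 240.1]
eef_rot: [-1.573, 0.0, 1.288]
contact_force: [-0.1, 0.5, 0.2]
finger_gap: 85.2
```

Emit:
{"method": "servo_tool", "body": {"travel": [[0,0,0],[0,0,0],[0,0,0],[0,0,0],[0,0,0],[0,0,0],[0,0,0],[0,0,0],[0,0,0]], "twist": [0.14,0.14,0.14,0.14,0.14,0.14,0.14,0.14,0]}}

```text
time_s: 3.35
tcp_pos: [549.5, -39.9, 239.9]
eef_rot: [-1.571, -0.0, 0.169]
contact_force: [-0.3, 0.3, 0.2]
finger_gap: 85.7
```

```bash
python3 - <<'E'
from h import *
delta([550,-40,240],0.17)
f=grab("wrist","w1")
for t in ("stone","holder","rim","jaw_pad","stop"):
    r=nets.trace("wrist",t); print(t,[(round(x["conf"],2),np.round(x["extent"]).tolist(),int(x["pixels"].sum())) for x in r])
    if t=="stone" and r:
        m=max(r,key=lambda x:x["pixels"].sum())["pixels"].astype(np.float32)
        print(fitbox([(f,m)],[620,-38,1.74],170,52,0,30))
    if t=="holder" and r:
        m=max(r,key=lambda x:x["pixels"].sum())["pixels"].astype(np.float32)
        print(fitbox([(f,m)],[469,-95,1.52],316,84,0,18))
E
```

```text
t 3.35 tcp [549.5 -39.9 239.9] rpy [-1.5708e+00 -2.0000e-04  1.6880e-01] F [-0.3  0.3  0.2] tool delta [ 0.5 -0.1 -0.2] twist -0.0012
stone [(0.86, [393.0, 26.0, 57.0, 51.0], 2026), (0.76, [324.0, 163.0, 52.0, 139.0], 6441)]
(array([620.27354604, -40.92937908,   1.76589699]), np.float64(134.25))
holder [(0.73, [206.0, 173.0, 104.0, 255.0], 16050)]
(array([468.70303513, -93.58610064,   1.50516295]), np.float64(1738.125))
rim [(0.63, [212.0, 76.0, 39.0, 23.0], 659)]
jaw_pad [(0.72, [199.0, 154.0, 48.0, 13.0], 91)]
stop [(0.63, [190.0, 285.0, 23.0, 7.0], 198)]
```

View pics/w1.png

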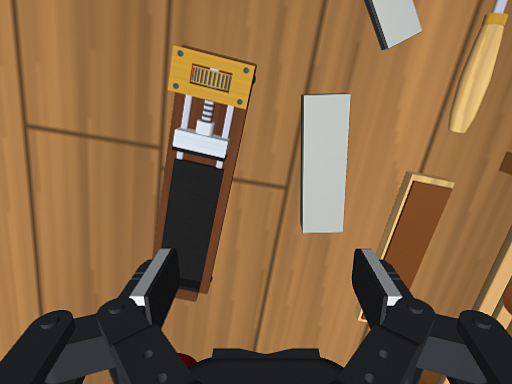

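The wrist view shows the stone at pixels (302..350, 94..232), the holder running from (215,75) at the wheel to (190,290) at the stop, and the jaw at (200,143). Now I'll refine the corners.

```bash
python3 - <<'E'
import cv2
i=cv2.imread("pics/w1.png")
a=cv2.resize(i[85:245,285:365],None,fx=3.7,fy=3.7,interpolation=cv2.INTER_CUBIC)
b=cv2.resize(i[35:185,160:265],None,fx=3.9,fy=3.9,interpolation=cv2.INTER_CUBIC)
import numpy as np
h=max(a.shape[0],b.shape[0]);o=np.zeros((h,a.shape[1]+b.shape[1],3),np.uint8)
o[:a.shape[0],:a.shape[1]]=a;o[:b.shape[0],a.shape[1]:]=b
cv2.imwrite("pics/w1c.png",o);print(o.shape,a.shape)
E
```

```text
(592, 706, 3) (592, 296, 3)
```

View pics/w1c.png

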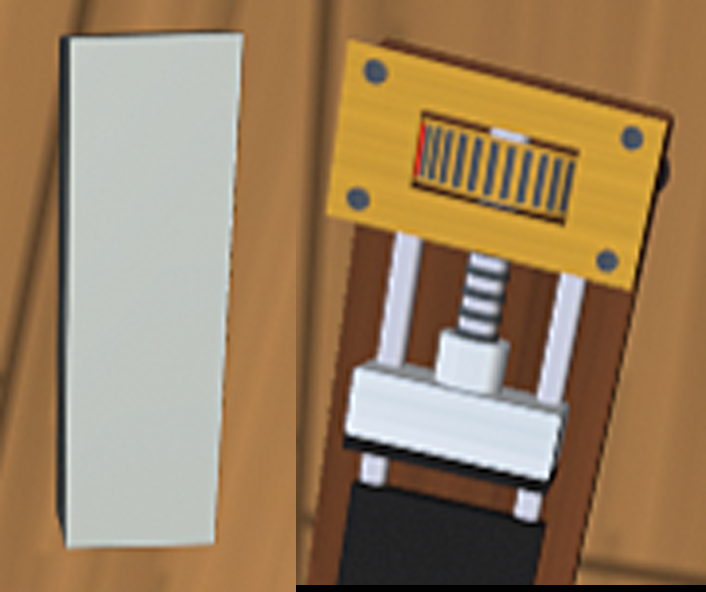

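```bash
python3 - <<'E'
from h import *
f=grab("wrist")
def rep(uv,z):
    P=toplane(f,uv,z)[:,:2];print(np.round(P,1).tolist(),"mean",np.round(P.mean(0),1));
    d=[np.linalg.norm(P[i]-P[(i+1)%4]) for i in range(4)];print("sides",np.round(d,1))
    for i in range(4):
        v=P[(i+1)%4]-P[i];print("ang",round(np.arctan2(v[1],v[0])%np.pi,4),end=' ')
    print();return P
st=(np.array([[70,36],[243,33],[214,543],[67,547]])+.5)/3.7-.5+[285,85]
pl=(np.array([[51,38],[376,115],[332,290],[31,213]])+.5)/3.9-.5+[160,35]
rep(st,30)
P=rep(pl,46)
jaw=(np.array([[344-296,445],[548-296,487]])+.5)/3.9-.5+[160,35]
print("jaw bottom-of-pad edge",toplane(f,jaw,18), toplane(f,jaw,42))
E
```

```text
[[578.2, 37.5], [628.9, 47.0], [662.6, -118.9], [612.7, -129.0]] mean [620.6 -40.9]
sides [ 51.6 169.3  51.  170. ]
ang 0.1856 ang 1.7717 ang 0.201 ang 1.7752 
[[436.8, 62.3], [522.1, 58.4], [517.3, 12.4], [434.5, 18.5]] mean [477.7  37.9]
sides [85.4 46.3 83.  43.9]
ang 3.0957 ang 1.4662 ang 3.0675 ang 1.5184 
jaw bottom-of-pad edge [[435.82008275 -51.22562878  18.        ]
 [499.8743274  -53.75996864  18.        ]] [[442.33634663 -45.08970368  42.        ]
 [502.17884957 -47.45740377  42.        ]]
```

```bash
python3 - <<'E'
import cv2
i=cv2.imread("pics/w1.png")
cv2.imwrite("pics/w1d.png",cv2.resize(i[180:310,140:250],None,fx=4.5,fy=4.5,interpolation=cv2.INTER_CUBIC))
E
```

```text
(no output)
```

View pics/w1d.png

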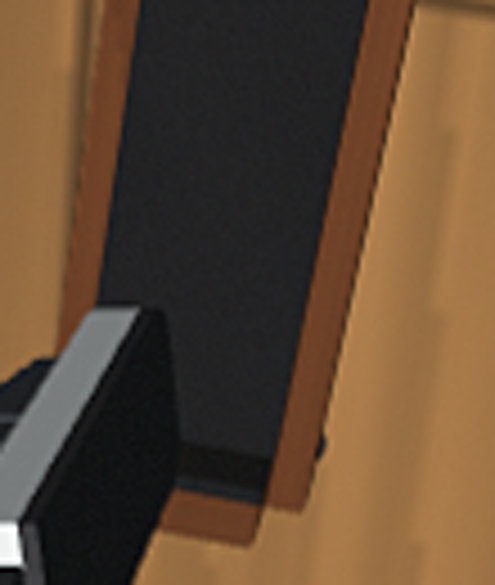

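```bash
python3 - <<'E'
from h import *
f=grab("wrist")
D=lambda p:(np.array(p)+.5)/4.5-.5+[140,180]
C=lambda p:(np.array(p)-[296,0]+.5)/3.9-.5+[160,35]
for n,p,z in [("bedR",[C([543,522]),D([366,5]),D([292,400])],26),("bedL",[C([352,483]),D([137,5]),D([104,295])],26),("baseR",[C([628,330]),D([412,5]),D([303,510])],18),("baseL",[C([350,250]),D([105,5]),D([63,335])],18),("jawpad top edge?",[C([347,433]),C([548,478])],43),("jaw back top",[C([357,365]),C([567,408])],43)]:
    P=toplane(f,p,z)[:,:2];v=P[-1]-P[0];print(n,np.round(P,1).tolist(),"ang",round(np.arctan2(v[1],v[0])%np.pi,4),"perpx at y=-95:",np.interp(0,[0],[0]))
E
```

```text
bedR [[500.5, -63.0], [499.9, -78.8], [493.2, -206.9]] ang 1.5204 perpx at y=-95: 0.0
bedL [[441.2, -60.6], [438.5, -89.3], [435.1, -180.5]] ang 1.5198 perpx at y=-95: 0.0
baseR [[517.5, -1.6], [511.8, -79.4], [500.0, -252.4]] ang 1.5011 perpx at y=-95: 0.0
baseL [[433.5, 7.4], [427.5, -93.8], [421.4, -201.3]] ang 1.5132 perpx at y=-95: 0.0
jawpad top edge? [[443.2, -41.1], [501.9, -44.5]] ang 3.0843 perpx at y=-95: 0.0
jaw back top [[444.6, -21.2], [504.7, -23.3]] ang 3.1075 perpx at y=-95: 0.0
```

```bash
python3 -c "
from h import *
delta([469,-90,190],-0.055)"
```

```text
t 3.75 tcp [549.5 -39.9 239.8] rpy [-1.5708 -0.      0.1709] F [ 0.3 -0.5  0.4] tool delta [-87.8  49.8 -35.7] twist 0.2259
```

Emit:
{"method": "servo_tool", "body": {"travel": [[-30,16,-12],[-30,17,-12],[-28,17,-12],[0,0,0],[0,0,0],[0,0,0]], "twist": [0,0,0,0.113,0.113,0]}}

```text
time_s: 4.35
tcp_pos: [468.7, -90.4, 189.8]
eef_rot: [-1.571, -0.0, -0.057]
contact_force: [0.3, 0.7, 0.1]
finger_gap: 85.2
```

```bash
python3 - <<'E'
from h import *
delta([469,-90,190],-0.055)
f=grab("wrist","w2")
cv2.imwrite("pics/w2a.png",cv2.resize(f["color"][:200,150:390,::-1],None,fx=3.3,fy=3,interpolation=cv2.INTER_CUBIC)[:600,:800])
cv2.imwrite("pics/w2b.png",cv2.resize(f["color"][184:384,150:390,::-1],None,fx=3.3,fy=3,interpolation=cv2.INTER_CUBIC)[:600,:800])
E
```

```text
t 4.35 tcp [468.7 -90.4 189.8] rpy [-1.5708 -0.     -0.0569] F [0.3 0.7 0.1] tool delta [ 0.3 -0.2  0.4] twist -0.0019
```

View pics/w2a.png

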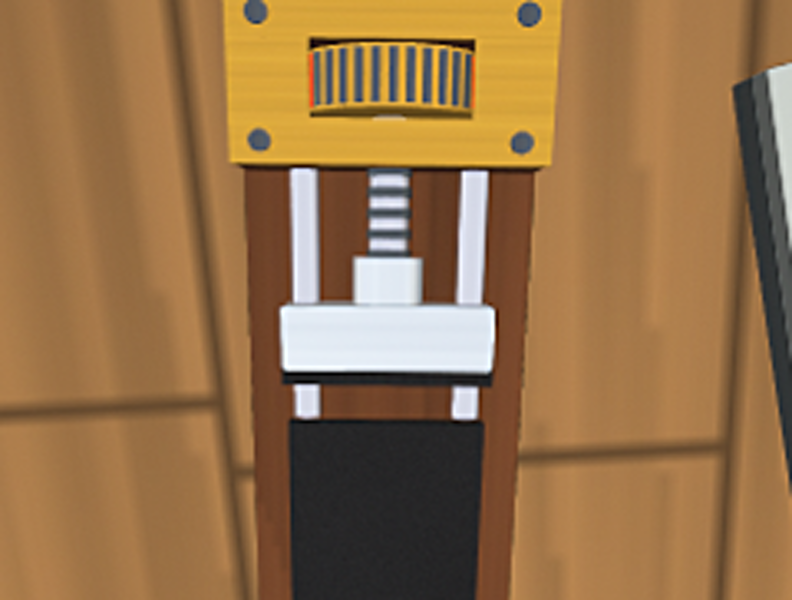

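View pics/w2b.png

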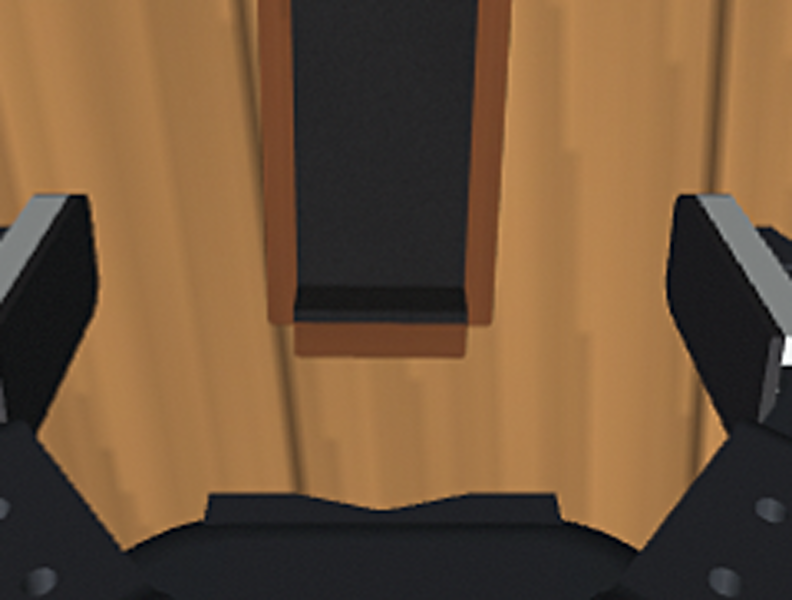

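```bash
python3 - <<'E'
from h import *
from scipy.optimize import least_squares
f=grab("wrist")
A=lambda p:(np.array(p)+.5)/[3.3,3]-.5+[150,0]
B=lambda p:(np.array(p)+.5)/[3.3,3]-.5+[150,184]
obs=[((29,30,26),A([290,421])),((29,-30,26),A([483,421])),((-138,30,26),B([297,286])),((-138,-30,26),B([465,286])),((104,42,46),A([229,162])),((104,-42,46),A([552,163]))]
def model(p,h):
    c,s=np.cos(p[2]),np.sin(p[2]);return [p[0]+c*h[0]-s*h[1],p[1]+s*h[0]+c*h[1],h[2]]
def res(p): return np.concatenate([proj(f,model(p,h))[0]-uv for h,uv in obs])
r=least_squares(res,[470,-90,1.516]);print(r.x,np.round(r.fun.reshape(-1,2),2).tolist())
for n,h in (("bed_center",(-53,0,26)),("rim_top",(126,0,53))): print(n,np.round(model(r.x,h),1))
j=toplane(f,[A([283,385]),A([493,385])],42.5)[:,:2].mean(0)
c,s=np.cos(r.x[2]),np.sin(r.x[2]);d=j-r.x[:2];print("jaw x",d@[c,s],"lat",d@[-s,c])
r2=least_squares(lambda p:np.concatenate([proj(f,model(p,(h[0]+p[3]*(h[0]==29),*h[1:])))[0]-uv for h,uv in obs]),[470,-90,1.516,0]);print(r2.x,np.round(r2.fun.reshape(-1,2),2).tolist())
delta([620.6,-40.9,100],0.2027); delta([620.6,-40.9,3],0.2027)
E
```

```text
[469.566939   -88.71893062   1.50603672] [[-0.51, -2.16], [0.59, -1.58], [0.27, -0.29], [0.02, 0.15], [0.2, 1.17], [-0.48, 1.84]]
bed_center [ 466.1 -141.6   26. ]
rim_top [477.7  37.   53. ]
jaw x 41.378041361111904 lat -0.18674457933647953
[469.62443002 -87.83194577   1.50603111  -2.79633189] [[-0.47, -0.27], [0.51, 0.3], [0.26, -0.92], [0.05, -0.49], [0.16, 0.05], [-0.41, 0.72]]
t 4.45 tcp [469.  -90.2 190. ] rpy [-1.5709e+00 -4.0000e-04 -5.2600e-02] F [0.5 0.5 0.1] tool delta [148.7  90.   57.3] twist -0.2553
t 4.45 tcp [469.  -90.2 190. ] rpy [-1.5709e+00 -4.0000e-04 -5.2600e-02] F [0.5 0.5 0.1] tool delta [148.7 187.   57.3] twist -0.2553
```

Emit:
{"method": "servo_tool", "body": {"travel": [[0,0,0],[0,0,0],[39,0,4],[39,0,5],[40,25,4],[40,30,5],[0,35,0],[0,0,0]], "twist": [-0.128,-0.127,0,0,0,0,0,0], "jaw": 1}}

```text
time_s: 5.25
tcp_pos: [617.2, -40.4, 95.2]
eef_rot: [-1.568, 0.008, 0.203]
contact_force: [-0.6, -0.9, -0.1]
finger_gap: 85.4
```

```bash
python3 - <<'E'
from h import *
delta([620.6,-40.9,3],0.2027)
f=grab("wrist","w3")
E
```

```text
t 5.25 tcp [617.2 -40.4  95.2] rpy [-1.5684  0.0083  0.2027] F [-0.6 -0.9 -0.1] tool delta [ 4.  92.2 -1.4] twist 0.0
```

View pics/w3.png

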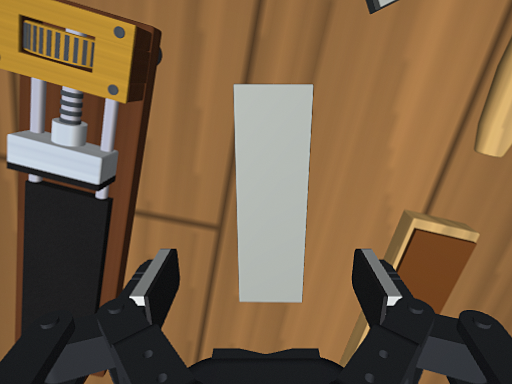

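The stone sits centred between the fingers, corners at (234,85), (313,85), (303,302), (240,302). I'll check it after settling.

```bash
python3 - <<'E'
from h import *
for k in range(2):
    f=grab("wrist")
delta([620.6,-40.9,3],0.2027)
g=cv2.cvtColor(f["color"],cv2.COLOR_RGB2GRAY)
c=cv2.cornerSubPix(g,np.float32([[234,85],[313,85],[303,302],[240,302]]).reshape(-1,1,2),(4,4),(-1,-1),(3,50,.01)).reshape(-1,2)
P=toplane(f,c,30)[:,:2];print(c,P.round(1).tolist(),P.mean(0)); 
for i in (1,3):
    v=P[(i+1)%4]-P[i];print(np.linalg.norm(v),np.arctan2(v[1],v[0])%np.pi-np.pi/2)
delta([*P.mean(0),3],0.2027)
E
```

```text
t 5.4 tcp [620.  -41.5 101. ] rpy [-1.5709e+00 -3.0000e-04  2.0010e-01] F [-0.2 -0.1  0.4] tool delta [ 0.7 98.   0.5] twist -0.0026
[[231.09604  82.00166]
 [313.       85.     ]
 [303.      302.     ]
 [240.      302.     ]] [[579.5, 36.4], [632.8, 45.2], [667.4, -124.8], [615.3, -135.5]] [623.74447777 -44.67158904]
173.54372381798652 0.2007841466769973
175.57202329539328 0.20537128835990637
t 5.4 tcp [620.  -41.5 101. ] rpy [-1.5709e+00 -3.0000e-04  2.0010e-01] F [-0.2 -0.1  0.4] tool delta [ 3.1 98.  -3.8] twist -0.0026
```

Emit:
{"method": "servo_tool", "body": {"travel": [[0.6,30,0.5],[0,30,0],[0,20,0],[0,10,0],[0,7,0],[0,0,0],[0,0,0]], "twist": [0,0,0,0,0,0,0]}}

```text
time_s: 6.1
tcp_pos: [621.3, -40.9, 4.3]
eef_rot: [-1.571, -0.002, 0.199]
contact_force: [-0.5, 0.7, -0.1]
finger_gap: 85.5
```

Emit:
{"method": "servo_tool", "body": {"travel": [[0,0,0],[0,0,0],[0,0,0],[0,0,0],[0,0,0],[0,0,0],[0,0,0]], "twist": [0,0,0,0,0,0,0], "jaw": 0, "squeeze": 50}}

```text
time_s: 6.8
tcp_pos: [621.3, -40.8, 3.9]
eef_rot: [-1.571, -0.002, 0.199]
contact_force: [0.4, 0.5, 5.4]
finger_gap: 51.3
```

Emit:
{"method": "servo_tool", "body": {"travel": [[0,-8,0],[0,-20,0],[0,-35,0],[0,-35,0],[0,0,0],[0,0,0]], "twist": [0,0,0,0,0.13,0.134]}}

```text
time_s: 7.4
tcp_pos: [620.2, -40.8, 102.0]
eef_rot: [-1.571, -0.001, -0.07]
contact_force: [-0.3, -0.1, -6.5]
finger_gap: 51.0
```

```bash
python3 -c "
from h import *
delta([466.5,-136.5,80],-0.0648)
f=grab('wrist','w4')"
```

```text
t 7.4 tcp [620.2 -40.8 102. ] rpy [-1.5708e+00 -6.0000e-04 -7.0200e-02] F [-0.3 -0.1 -6.5] tool delta [-146.7   21.9 -106.3] twist -0.0054
```

View pics/w4.png

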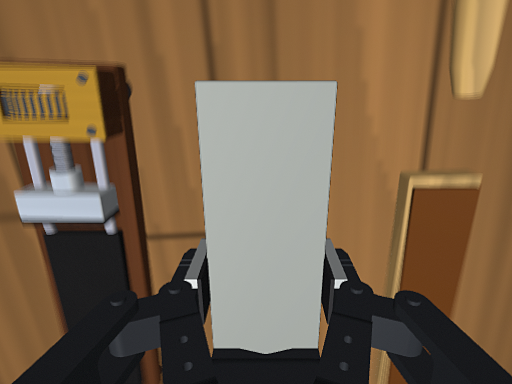

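Emit:
{"method": "servo_tool", "body": {"travel": [[-37,0,-26],[-37,0,-27],[-37,0,-27],[-36,12,-26],[0,10,0],[0,0,0],[0,0,0]], "twist": [0,0,0,0,0,0,0]}}

```text
time_s: 8.15
tcp_pos: [467.5, -137.0, 79.0]
eef_rot: [-1.571, -0.0, -0.064]
contact_force: [1.0, 1.0, -6.5]
finger_gap: 50.6
```

```bash
python3 -c "
from h import *
f=grab('wrist','w5')
f=grab('wrist')
s=status.state()
z=s['tcp_pos'][2]+26
g=cv2.cvtColor(f['color'],cv2.COLOR_RGB2GRAY)
for col in (215,265,320):
    c=g[60:110,col].astype(float);r=60+np.argmax(np.abs(np.diff(c)))+.5
    P=toplane(f,[[col,r]],z)[0]; print(r,(T_tool(s)[:3,:3].T@(P-s['tcp_pos'])).round(1))
delta([466.5,-136.5,31],-0.0648)
"
```

```text
62.5 [-18.2 -26.   89.9]
62.5 [ -0.5 -26.   89.9]
80.5 [ 19.4 -26.   83.8]
t 8.25 tcp [ 468.2 -136.8   79.3] rpy [-1.5711e+00 -1.3000e-03 -6.3300e-02] F [ 0.1  0.2 -8. ] tool delta [-1.7 48.3  0.2] twist 0.0015
```

View pics/w5.png

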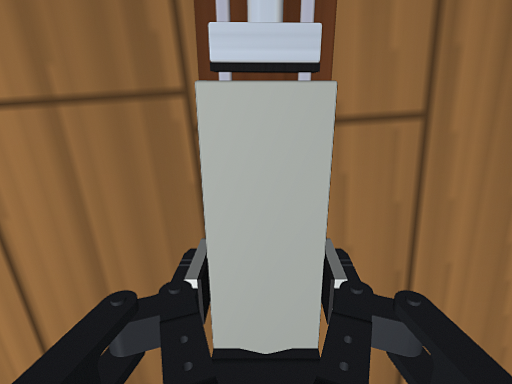

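Emit:
{"method": "servo_tool", "body": {"travel": [[-1.4,15,0.3],[0,15,0],[0,9,0],[0,4,0],[0,0,0],[0,0,0]], "twist": [0,0,0,0,0,0]}}

```text
time_s: 8.85
tcp_pos: [466.0, -136.6, 36.3]
eef_rot: [-1.571, -0.001, -0.065]
contact_force: [0.1, 0.5, -6.7]
finger_gap: 50.8
```

```bash
python3 -c "
from h import *
f=grab('wrist','w6'); f=grab('scene'); cv2.imwrite('pics/s6.png',cv2.resize(f['color'][100:260,200:380,::-1],None,fx=4,fy=3.7,interpolation=cv2.INTER_CUBIC))
delta([466.5,-136.5,30],-0.0648)
"
```

```text
t 8.95 tcp [ 466.  -136.7   36.5] rpy [-1.5711e+00 -1.0000e-03 -6.4800e-02] F [ 0.2  0.2 -7.2] tool delta [0.5 6.5 0.3] twist -0.0
```

View pics/w6.png

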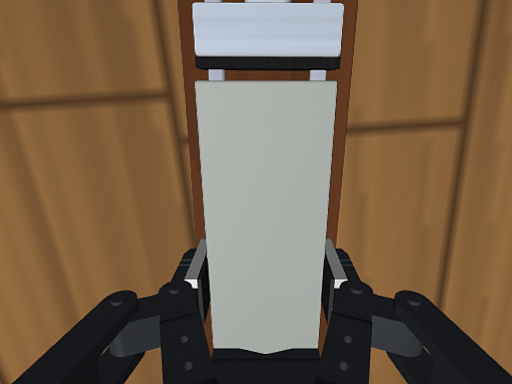

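View pics/s6.png

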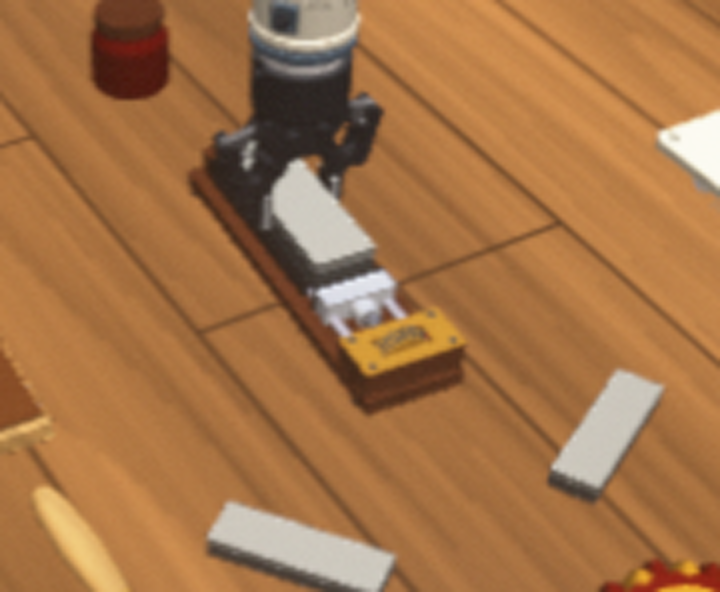

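Emit:
{"method": "servo_tool", "body": {"travel": [[0.9,1.5,0.2],[0,1,0],[0,1,0],[0,1,0],[0,0,0]], "twist": [0,0,0,0,0]}}

```text
time_s: 9.45
tcp_pos: [466.2, -136.5, 31.3]
eef_rot: [-1.571, 0.0, -0.065]
contact_force: [-0.6, 0.0, -7.5]
finger_gap: 51.2
```

Emit:
{"method": "servo_tool", "body": {"travel": [[0,0.7,0],[0,0.7,0],[0,0,0]], "twist": [0,0,0]}}

```text
time_s: 9.75
tcp_pos: [466.4, -136.5, 30.0]
eef_rot: [-1.571, -0.0, -0.065]
contact_force: [-0.7, 0.2, -6.0]
finger_gap: 50.9
```

Emit:
{"method": "servo_tool", "body": {"travel": [[0,0.5,0],[0,0,0]], "twist": [0,0]}}

```text
time_s: 9.95
tcp_pos: [466.4, -136.5, 29.9]
eef_rot: [-1.571, -0.0, -0.065]
contact_force: [-2.1, 0.9, 1.0]
finger_gap: 50.5
```

Emit:
{"method": "servo_tool", "body": {"travel": [[0,0.5,0],[0,0,0]], "twist": [0,0]}}

```text
time_s: 10.15
tcp_pos: [466.4, -136.5, 29.9]
eef_rot: [-1.571, -0.0, -0.065]
contact_force: [-4.3, 0.4, 9.4]
finger_gap: 50.7
```

Emit:
{"method": "servo_tool", "body": {"travel": [[0,0,0],[0,0,0],[0,0,0],[0,0,0],[0,0,0],[0,0,0]], "twist": [0,0,0,0,0,0], "jaw": 1}}

```text
time_s: 10.75
tcp_pos: [466.4, -136.5, 29.0]
eef_rot: [-1.571, 0.0, -0.065]
contact_force: [-0.4, 0.2, 0.2]
finger_gap: 85.8
```

Emit:
{"method": "servo_tool", "body": {"travel": [[0,-15,0],[0,-30,0],[0,-40,0],[0,-45,0],[0,-20,0],[0,0,0],[0,0,0]], "twist": [0,0,0,0,0,0,0]}}

```text
time_s: 11.45
tcp_pos: [466.2, -136.4, 179.0]
eef_rot: [-1.571, -0.001, -0.065]
contact_force: [-1.1, 0.5, -0.4]
finger_gap: 85.5
```

```bash
python3 -c "
from h import *
f=grab('wrist','w7')
delta([477.9,37.5,110],-0.0648)
"
```

```text
t 11.5 tcp [ 465.7 -136.2  178.2] rpy [-1.5705e+00  1.3000e-03 -6.5000e-02] F [-0.4  0.6 -0.2] tool delta [  1.   68.3 174.2] twist -0.0002
```

View pics/w7.png

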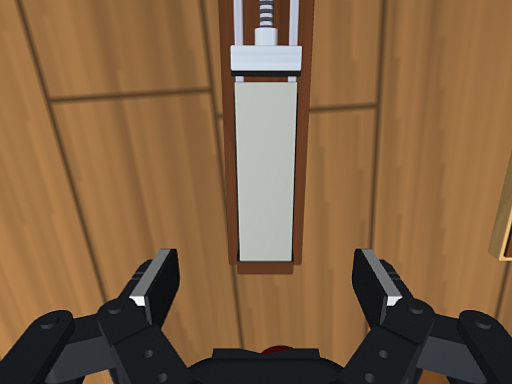

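Emit:
{"method": "servo_tool", "body": {"travel": [[3,0,43],[3,0,44],[3,0,44],[2,20,43],[0,25,0],[0,23,0],[0,0,0],[0,0,0]], "twist": [0,0,0,0,0,0,0,0], "jaw": 0, "squeeze": 30}}

```text
time_s: 12.3
tcp_pos: [487.7, 36.3, 110.0]
eef_rot: [-1.571, 0.003, -0.065]
contact_force: [-0.4, 0.2, 0.1]
finger_gap: 0.1
```

```bash
python3 -c "
from h import *
f=grab('wrist','w8')
print(proj(f,[[477.8,37.3,53],[477.8,37.3,110]]))
delta([477.8,37.3,53],-0.0648)
"
```

```text
[[252.40493461 206.63912136]
 [247.61032065 247.7499885 ]]
t 12.35 tcp [488.5  36.2 110.8] rpy [-1.571e+00  1.200e-03 -6.550e-02] F [-0.5 -0.2  0.1] tool delta [-10.7  57.9   0.4] twist -0.0007
```

View pics/w8.png

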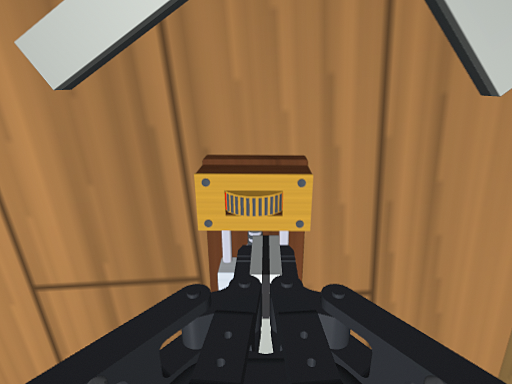

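Emit:
{"method": "servo_tool", "body": {"travel": [[1.5,20,0.5],[0,20,0],[0,12,0],[0,4,0],[0,0,0]], "twist": [0,0,0,0,0]}}

```text
time_s: 12.85
tcp_pos: [490.3, 36.6, 55.2]
eef_rot: [-1.571, 0.0, -0.065]
contact_force: [-0.5, -0.5, -0.4]
finger_gap: -0.1
```

Emit:
{"method": "servo_tool", "body": {"travel": [[0,1,0],[0,0.7,0],[0,0.5,0],[0,0,0]], "twist": [0,0,0,0]}}

```text
time_s: 13.25
tcp_pos: [490.4, 36.9, 53.2]
eef_rot: [-1.571, -0.001, -0.065]
contact_force: [-0.1, 0.4, -0.4]
finger_gap: 0.2
```

Emit:
{"method": "servo_tool", "body": {"travel": [[0,0.7,0],[0,0.5,0],[0,0,0]], "twist": [0,0,0]}}

```text
time_s: 13.55
tcp_pos: [490.6, 36.9, 52.1]
eef_rot: [-1.571, -0.001, -0.065]
contact_force: [-0.3, 0.8, 6.1]
finger_gap: -0.0
```

Emit:
{"method": "servo_tool", "body": {"travel": [[-3,-0.3,0],[-3,-0.1,0],[-3,0,0],[-3,0,0]], "twist": [0,0,0,0]}}

```text
time_s: 13.95
tcp_pos: [479.8, 37.6, 52.9]
eef_rot: [-1.57, -0.004, -0.065]
contact_force: [2.8, -0.3, 7.9]
finger_gap: 0.1
```

Emit:
{"method": "servo_tool", "body": {"travel": [[-3,0,0],[-3,0,0],[-3,0,0],[-3,0.2,0],[-3,0.5,0]], "twist": [0,0,0,0,0]}}

```text
time_s: 14.45
tcp_pos: [462.9, 38.6, 51.4]
eef_rot: [-1.571, 0.0, -0.065]
contact_force: [-1.3, -0.6, 0.5]
finger_gap: 0.1
```

```bash
python3 -c "
from h import *
f=grab('wrist','w9');f=f['color'][130:330,180:340,::-1];cv2.imwrite('pics/w9c.png',cv2.resize(f,None,fx=3,fy=3,interpolation=cv2.INTER_CUBIC))
delta([477.8,37.3,53],-0.0648)
"
```

```text
t 14.5 tcp [461.6  38.6  51. ] rpy [-1.571   0.0024 -0.065 ] F [-0.9 -0.3 -0.1] tool delta [16.3 -2.  -0.2] twist -0.0002
```

View pics/w9c.png

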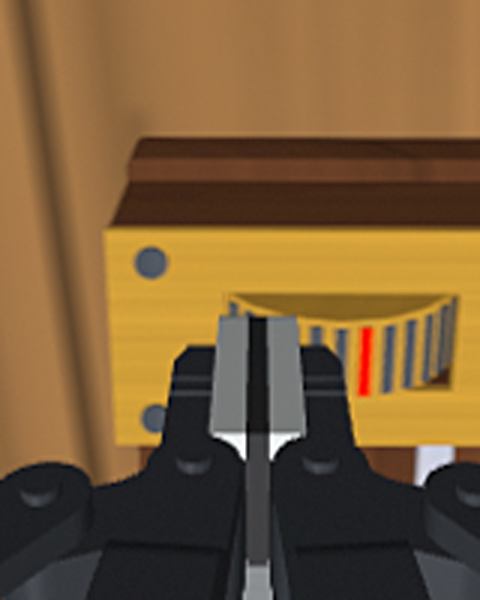

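Emit:
{"method": "servo_tool", "body": {"travel": [[0,-6,0],[15,0,0],[15,0,0],[0,4,0],[0,1.6,0],[0,0,0]], "twist": [0,0,0,0,0,0]}}

```text
time_s: 15.1
tcp_pos: [492.6, 36.6, 51.6]
eef_rot: [-1.571, 0.0, -0.065]
contact_force: [2.1, -0.7, 1.7]
finger_gap: 0.0
```

Emit:
{"method": "servo_tool", "body": {"travel": [[-3,-0.5,0],[-3,-0.3,0],[-3,0,0],[-3,0,0],[-3,0,0]], "twist": [0,0,0,0,0]}}

```text
time_s: 15.6
tcp_pos: [478.4, 37.7, 53.0]
eef_rot: [-1.571, -0.001, -0.065]
contact_force: [2.9, -0.1, 4.2]
finger_gap: 0.0
```

Emit:
{"method": "servo_tool", "body": {"travel": [[-3,0,0],[-3,0,0],[-3,0.3,0],[-3,0.6,0]], "twist": [0,0,0,0]}}

```text
time_s: 16.0
tcp_pos: [466.2, 38.5, 52.0]
eef_rot: [-1.571, -0.001, -0.065]
contact_force: [2.3, 0.7, 5.5]
finger_gap: -0.3
```

```bash
python3 -c "
from h import *
f=grab('wrist','w10');f=f['color'][130:330,180:340,::-1];cv2.imwrite('pics/w10c.png',cv2.resize(f,None,fx=3,fy=3,interpolation=cv2.INTER_CUBIC))
delta([477.8,37.3,53],-0.0648)
"
```

```text
t 16.05 tcp [465.2  38.5  51.8] rpy [-1.5707e+00  7.0000e-04 -6.5100e-02] F [0.5 1.4 5.4] tool delta [12.6 -1.2 -0.4] twist -0.0003
```

View pics/w10c.png

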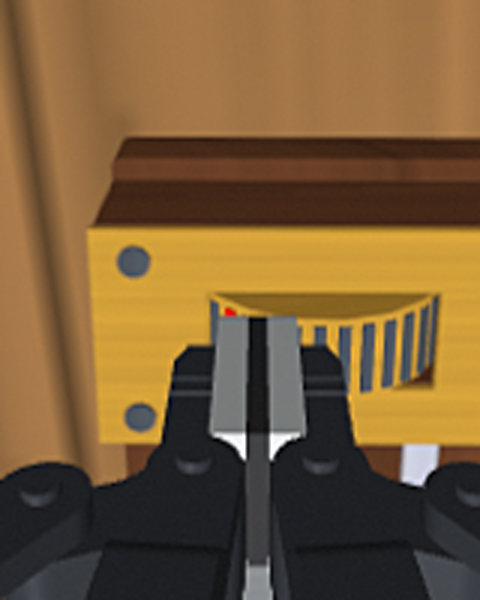

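Emit:
{"method": "servo_tool", "body": {"travel": [[0,-6,0],[14,0,0],[14,0,0],[0,4.5,0],[0,1.7,0]], "twist": [0,0,0,0,0]}}

```text
time_s: 16.55
tcp_pos: [494.4, 36.5, 50.8]
eef_rot: [-1.571, 0.001, -0.065]
contact_force: [2.3, -0.1, 3.9]
finger_gap: 0.3
```

Emit:
{"method": "servo_tool", "body": {"travel": [[-3,-0.5,0],[-3,-0.3,0],[-3,0,0],[-3,0,0],[-3,0,0]], "twist": [0,0,0,0,0]}}

```text
time_s: 17.05
tcp_pos: [479.6, 37.6, 52.9]
eef_rot: [-1.571, -0.002, -0.065]
contact_force: [2.4, -0.7, 6.7]
finger_gap: -0.0
```

Emit:
{"method": "servo_tool", "body": {"travel": [[-3,0,0],[-3,0,0],[-3,0.2,0],[-3,0.6,0]], "twist": [0,0,0,0]}}

```text
time_s: 17.45
tcp_pos: [467.5, 38.4, 52.2]
eef_rot: [-1.571, -0.002, -0.065]
contact_force: [2.1, -0.3, 9.3]
finger_gap: -0.2
```

Emit:
{"method": "servo_tool", "body": {"travel": [[0,-6,0],[14,0,0],[14,0,0],[0,4.5,0],[0,1.5,0]], "twist": [0,0,0,0,0]}}

```text
time_s: 17.95
tcp_pos: [495.3, 36.4, 50.7]
eef_rot: [-1.571, 0.001, -0.065]
contact_force: [-0.1, -0.5, 1.1]
finger_gap: 0.1
```

Emit:
{"method": "servo_tool", "body": {"travel": [[-3,-0.5,0],[-3,-0.3,0],[-3,0,0],[-3,0,0],[-3,0,0]], "twist": [0,0,0,0,0]}}

```text
time_s: 18.45
tcp_pos: [480.7, 37.5, 52.9]
eef_rot: [-1.571, -0.002, -0.065]
contact_force: [3.4, -0.7, 5.7]
finger_gap: 0.3
```

Emit:
{"method": "servo_tool", "body": {"travel": [[-3,0,0],[-3,0,0],[-3,0.2,0],[-3,0.6,0]], "twist": [0,0,0,0]}}

```text
time_s: 18.85
tcp_pos: [468.9, 38.4, 52.4]
eef_rot: [-1.571, -0.002, -0.065]
contact_force: [1.8, 0.0, 12.3]
finger_gap: -0.4
```

```bash
python3 -c "
from h import *
f=grab('top');f=f['color'][190:250,215:345,::-1];cv2.imwrite('pics/t11.png',cv2.resize(f,None,fx=6,fy=6,interpolation=cv2.INTER_CUBIC))
f=grab('scene');f=f['color'][110:240,220:340,::-1];cv2.imwrite('pics/s11.png',cv2.resize(f,None,fx=4.5,fy=4.5,interpolation=cv2.INTER_CUBIC))
delta([477.8,37.3,53],-0.0648)
"
```

```text
t 18.95 tcp [468.   38.4  52.3] rpy [-1.5706e+00 -7.0000e-04 -6.5000e-02] F [ 1.  1. 11.] tool delta [ 9.9 -0.7 -0.5] twist -0.0002
```

View pics/s11.png

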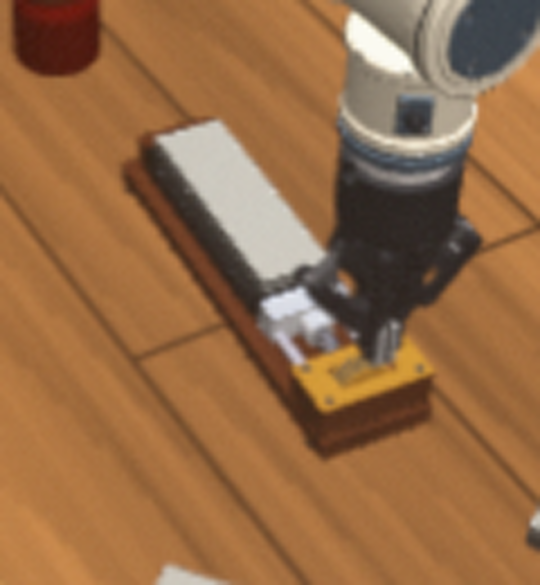

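View pics/t11.png

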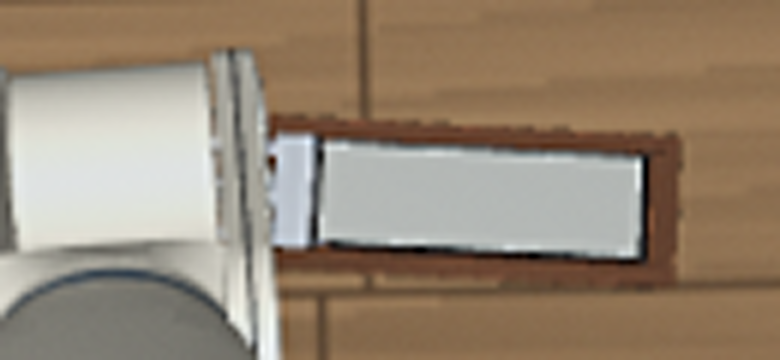

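Emit:
{"method": "servo_tool", "body": {"travel": [[0,-6,0],[12,0,0],[12,0,0],[0,4.5,0],[0,1.1,0]], "twist": [0,0,0,0,0]}}

```text
time_s: 19.45
tcp_pos: [492.8, 36.7, 51.3]
eef_rot: [-1.571, -0.0, -0.065]
contact_force: [4.1, -1.2, 7.5]
finger_gap: -0.1
```

Emit:
{"method": "servo_tool", "body": {"travel": [[-3,-0.2,0],[-3,-0.1,0],[-3,0,0],[-3,0,0],[-3,0,0]], "twist": [0,0,0,0,0]}}

```text
time_s: 19.95
tcp_pos: [478.7, 37.7, 53.0]
eef_rot: [-1.57, -0.004, -0.065]
contact_force: [4.6, -0.8, 4.9]
finger_gap: 0.3
```

Emit:
{"method": "servo_tool", "body": {"travel": [[-3,0,0],[-3,0,0],[-3,0,0],[-3,0.3,0]], "twist": [0,0,0,0]}}

```text
time_s: 20.35
tcp_pos: [464.2, 38.5, 51.9]
eef_rot: [-1.571, 0.001, -0.065]
contact_force: [0.6, -0.5, 0.4]
finger_gap: -0.1
```

```bash
python3 -c "
from h import *
f=grab('wrist');f=f['color'][130:330,180:340,::-1];cv2.imwrite('pics/w12.png',cv2.resize(f,None,fx=3,fy=3,interpolation=cv2.INTER_CUBIC))
f=grab('top');f=f['color'][190:250,215:345,::-1];cv2.imwrite('pics/t12.png',cv2.resize(f,None,fx=6,fy=6,interpolation=cv2.INTER_CUBIC))
delta([477.8,37.3,53],-0.0648)
"
```

```text
t 20.45 tcp [463.1  38.4  51.4] rpy [-1.5712  0.0035 -0.065 ] F [-0.7 -0.3 -0.1] tool delta [14.8 -1.7 -0.2] twist -0.0002
```

View pics/w12.png

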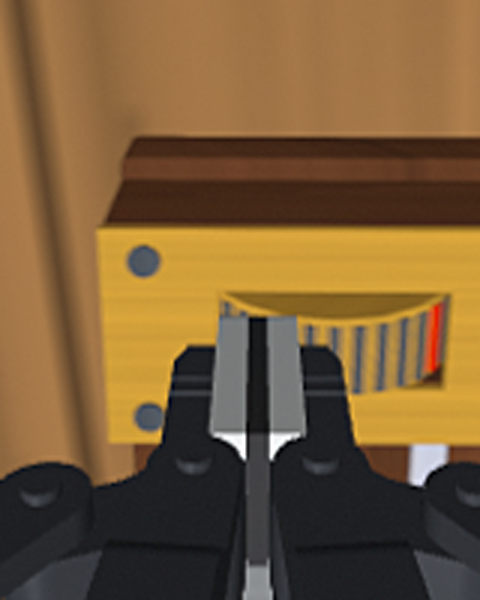

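View pics/t12.png

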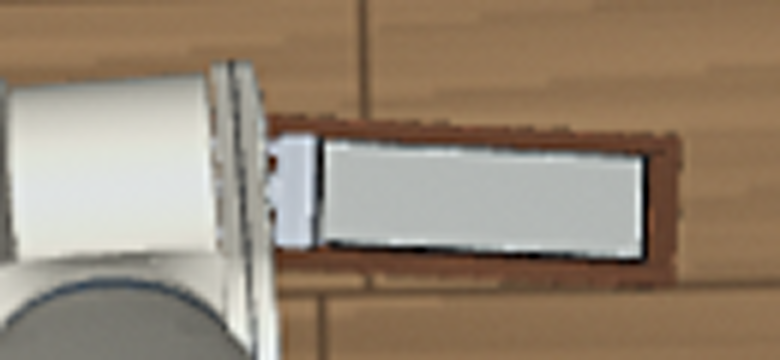

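Emit:
{"method": "servo_tool", "body": {"travel": [[0,-6,0],[14,0,0],[14,0,0],[0,4.5,0],[0,1.2,0]], "twist": [0,0,0,0,0]}}

```text
time_s: 20.95
tcp_pos: [493.5, 36.5, 51.5]
eef_rot: [-1.571, 0.001, -0.065]
contact_force: [0.5, 0.9, -0.8]
finger_gap: 0.1
```

Emit:
{"method": "servo_tool", "body": {"travel": [[-3,0,0],[-3,0,0],[-3,0,0],[-3,0,0],[-3,0,0]], "twist": [0,0,0,0,0]}}

```text
time_s: 21.45
tcp_pos: [479.5, 37.7, 52.9]
eef_rot: [-1.57, -0.004, -0.065]
contact_force: [5.7, -0.9, 6.0]
finger_gap: 0.3
```

Emit:
{"method": "servo_tool", "body": {"travel": [[-3,0,0],[-3,0,0],[-3,0.2,0]], "twist": [0,0,0]}}

```text
time_s: 21.75
tcp_pos: [470.5, 38.3, 52.8]
eef_rot: [-1.57, -0.004, -0.065]
contact_force: [3.4, -0.5, 7.1]
finger_gap: -0.2
```

```bash
python3 -c "
from h import *
f=grab('wrist');f=f['color'][130:330,180:340,::-1];cv2.imwrite('pics/w13.png',cv2.resize(f,None,fx=3,fy=3,interpolation=cv2.INTER_CUBIC))
delta([477.8,37.3,53],-0.0648)
"
```

```text
t 21.8 tcp [469.8  38.3  52.7] rpy [-1.5705 -0.0025 -0.065 ] F [5.7 1.  7.4] tool delta [ 8.1 -0.3 -0.5] twist -0.0002
```

View pics/w13.png

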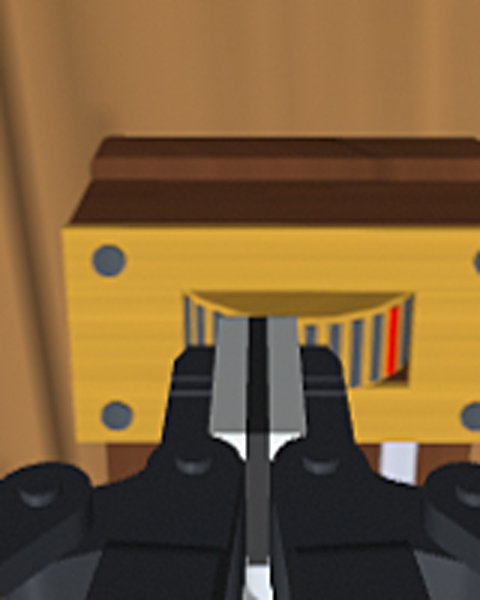

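Emit:
{"method": "servo_tool", "body": {"travel": [[0,-6,0],[10,0,0],[11,0,0],[0,4.5,0],[0,2.5,0]], "twist": [0,0,0,0,0]}}

```text
time_s: 22.3
tcp_pos: [492.0, 36.8, 51.1]
eef_rot: [-1.571, -0.003, -0.065]
contact_force: [4.9, -2.3, 20.9]
finger_gap: 0.2
```

Emit:
{"method": "servo_tool", "body": {"travel": [[-3,0,0],[-3,0,0],[-3,0,0],[-3,0,0]], "twist": [0,0,0,0]}}

```text
time_s: 22.7
tcp_pos: [484.3, 37.4, 52.8]
eef_rot: [-1.57, -0.012, -0.065]
contact_force: [11.1, -4.5, 11.0]
finger_gap: -0.1
```

Emit:
{"method": "servo_tool", "body": {"travel": [[-3,0.5,0],[-3,0.5,0],[-3,0,0]], "twist": [0,0,0]}}

```text
time_s: 23.0
tcp_pos: [478.1, 38.0, 52.8]
eef_rot: [-1.569, -0.018, -0.065]
contact_force: [14.8, -2.4, 15.5]
finger_gap: 0.3
```

```bash
python3 -c "
from h import *
f=grab('wrist');f=f['color'][130:330,180:340,::-1];cv2.imwrite('pics/w14.png',cv2.resize(f,None,fx=3,fy=3,interpolation=cv2.INTER_CUBIC))
delta([477.8,37.3,53],-0.0648)
"
```

```text
t 23.05 tcp [477.6  38.1  52.8] rpy [-1.5693 -0.0174 -0.0649] F [14.2 -4.  16.6] tool delta [ 0.2 -0.2 -0.8] twist -0.0001
```

View pics/w14.png

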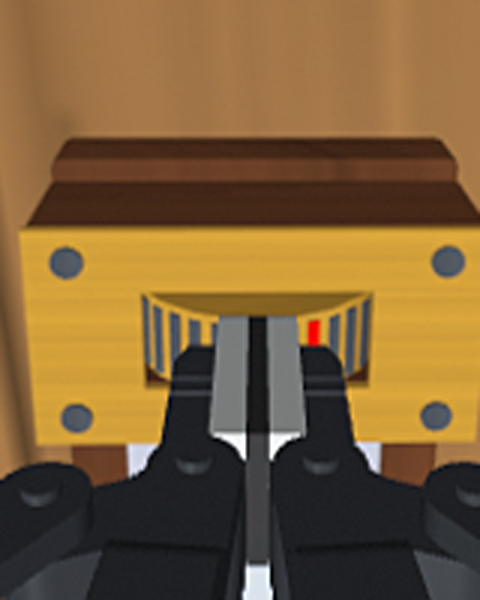

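Emit:
{"method": "servo_tool", "body": {"travel": [[-3,0,0],[-3,0,0],[-3,0,0]], "twist": [0,0,0]}}

```text
time_s: 23.35
tcp_pos: [467.0, 39.0, 52.1]
eef_rot: [-1.569, -0.013, -0.065]
contact_force: [3.2, -0.0, 6.5]
finger_gap: -0.1
```

```bash
python3 -c "
from h import *
f=grab('wrist');f=f['color'][130:330,180:340,::-1];cv2.imwrite('pics/w15.png',cv2.resize(f,None,fx=3,fy=3,interpolation=cv2.INTER_CUBIC))
f=grab('top');f=f['color'][190:250,215:345,::-1];cv2.imwrite('pics/t15.png',cv2.resize(f,None,fx=6,fy=6,interpolation=cv2.INTER_CUBIC))
delta([477.8,37.3,53],-0.0648)
"
```

```text
t 23.45 tcp [462.2  38.9  50.7] rpy [-1.5703 -0.004  -0.0652] F [ 1.3 -0.7  3.2] tool delta [15.7 -2.2 -0.5] twist -0.0004
```

View pics/w15.png

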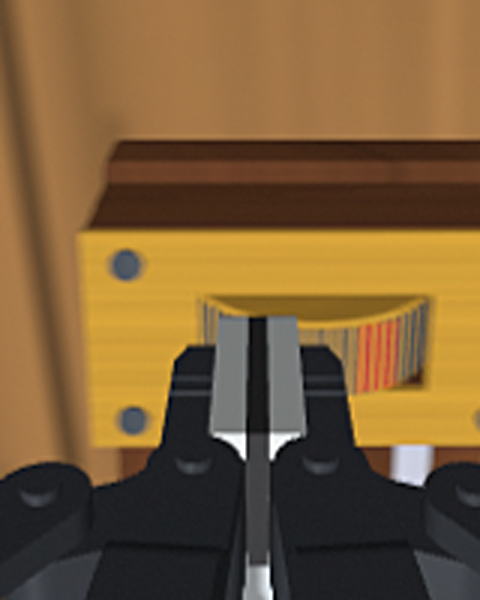

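View pics/t15.png

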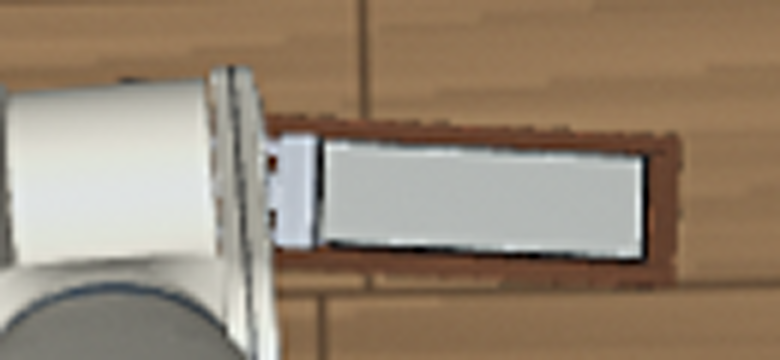

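Emit:
{"method": "servo_tool", "body": {"travel": [[0,-8,0],[0,-30,-10],[0,-30,-20],[0,-30,-20],[0,0,0],[0,0,0],[0,0,0]], "twist": [0,0,0,0,0,0,0]}}

```text
time_s: 24.15
tcp_pos: [455.9, -10.7, 147.0]
eef_rot: [-1.571, 0.002, -0.065]
contact_force: [0.2, 0.5, 0.1]
finger_gap: -0.1
```

```bash
python3 -c "
from h import *
f=grab('wrist','w16')
f=grab('wrist');cv2.imwrite('pics/w16c.png',cv2.resize(f['color'][90:240,180:340,::-1],None,fx=4,fy=4,interpolation=cv2.INTER_CUBIC))
delta([477.8,37.3,53],-0.0648)
"
```

```text
t 24.25 tcp [455.9 -10.6 146.8] rpy [-1.5708  0.0029 -0.0644] F [0.4 0.4 0.3] tool delta [19.  93.7 49.2] twist 0.0004
```

View pics/w16.png

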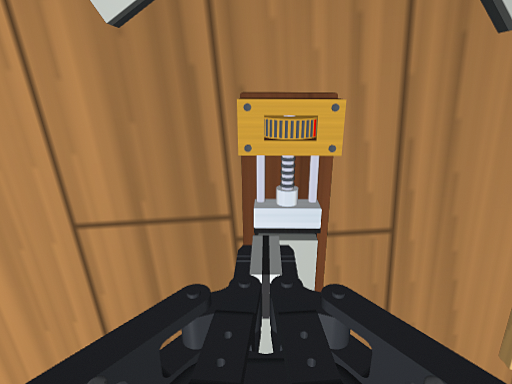

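View pics/w16c.png

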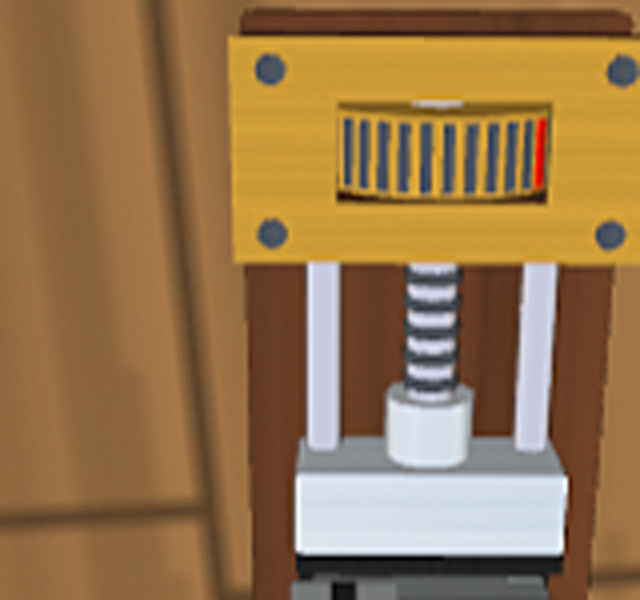

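Emit:
{"method": "servo_tool", "body": {"travel": [[8,20,16],[8,25,16],[9,30,17],[0,12,0],[0,4,0],[0,0,0]], "twist": [0,0,0,0,0,0]}}

```text
time_s: 24.85
tcp_pos: [484.1, 35.9, 56.4]
eef_rot: [-1.571, 0.002, -0.065]
contact_force: [0.5, -0.5, 0.1]
finger_gap: 0.1
```

Emit:
{"method": "servo_tool", "body": {"travel": [[0,1.5,0],[0,1.5,0],[0,0,0]], "twist": [0,0,0]}}

```text
time_s: 25.15
tcp_pos: [485.4, 35.9, 54.6]
eef_rot: [-1.571, -0.001, -0.065]
contact_force: [1.1, 0.0, 0.5]
finger_gap: -0.1
```

Emit:
{"method": "servo_tool", "body": {"travel": [[0,1,0.5],[0,1,0.5],[0,0,0]], "twist": [0,0,0]}}

```text
time_s: 25.45
tcp_pos: [486.3, 36.8, 52.8]
eef_rot: [-1.571, -0.002, -0.065]
contact_force: [0.1, -3.9, 7.4]
finger_gap: -0.1
```

Emit:
{"method": "servo_tool", "body": {"travel": [[-2,0.5,0],[-2,0.5,0],[-2,0,0],[-2,0,0],[-2,0,0]], "twist": [0,0,0,0,0]}}

```text
time_s: 25.95
tcp_pos: [480.2, 37.5, 52.9]
eef_rot: [-1.57, -0.01, -0.065]
contact_force: [7.3, -2.4, 7.7]
finger_gap: -0.0
```

Emit:
{"method": "servo_tool", "body": {"travel": [[-1.5,0.7,0],[-1.5,0.7,0],[-1.5,0,0],[-1.5,0,0],[0,0,0]], "twist": [0,0,0,0,0]}}

```text
time_s: 26.45
tcp_pos: [476.8, 37.9, 52.8]
eef_rot: [-1.57, -0.015, -0.065]
contact_force: [9.9, -5.6, 18.4]
finger_gap: -0.0
```

Emit:
{"method": "servo_tool", "body": {"travel": [[0,0,0]], "twist": [0]}}

```text
time_s: 26.55
tcp_pos: [476.8, 37.9, 52.8]
eef_rot: [-1.57, -0.015, -0.065]
contact_force: [10.0, -6.1, 18.6]
finger_gap: -0.1
```

Emit:
{"method": "servo_tool", "body": {"travel": [[0.7,0,0],[0.7,0,0],[0.7,0,0],[0.7,0,0],[0.7,0,0],[0.7,0,0]], "twist": [0,0,0,0,0,0]}}

```text
time_s: 27.15
tcp_pos: [479.1, 37.7, 52.7]
eef_rot: [-1.57, -0.011, -0.065]
contact_force: [4.1, -4.6, 26.0]
finger_gap: -0.2
```

Emit:
{"method": "servo_tool", "body": {"travel": [[0.5,0,0],[0.5,0,0],[0.5,0,0],[0.5,0,0]], "twist": [0,0,0,0]}}

```text
time_s: 27.55
tcp_pos: [480.6, 37.6, 52.7]
eef_rot: [-1.57, -0.01, -0.065]
contact_force: [2.5, -3.2, 26.1]
finger_gap: 0.3
```

Emit:
{"method": "servo_tool", "body": {"travel": [[0.5,0,0],[0.5,-0.5,0],[0.4,-0.5,0],[0,-0.5,0]], "twist": [0,0,0,0]}}

```text
time_s: 27.95
tcp_pos: [480.8, 37.7, 53.0]
eef_rot: [-1.57, -0.008, -0.065]
contact_force: [4.6, -1.5, 5.9]
finger_gap: -0.1
```

Emit:
{"method": "servo_tool", "body": {"travel": [[0,-1,0],[0,-1,0],[0,-1,0],[0,-1,0]], "twist": [0,0,0,0]}}

```text
time_s: 28.35
tcp_pos: [476.1, 37.7, 54.8]
eef_rot: [-1.571, 0.001, -0.065]
contact_force: [0.3, 0.6, -0.7]
finger_gap: -0.0
```

Now lift away and look over the whole holder.

Emit:
{"method": "servo_tool", "body": {"travel": [[0,-15,0],[0,-35,0],[0,-40,-20],[0,-40,-40],[0,0,-40],[0,0,-25],[0,0,0],[0,0,0]], "twist": [0,0,0,0,0,0,0,0], "jaw": 1}}

```text
time_s: 29.15
tcp_pos: [468.5, -82.5, 180.1]
eef_rot: [-1.57, 0.001, -0.067]
contact_force: [-0.9, -0.7, -0.7]
finger_gap: 85.0
```

```bash
python3 -c "
from h import *
f=grab('wrist')
f=grab('wrist','w17');cv2.imwrite('pics/w17c.png',cv2.resize(f['color'][0:290,170:340,::-1],None,fx=4,fy=2.05,interpolation=cv2.INTER_CUBIC));cv2.imwrite('pics/w17d.png',cv2.resize(f['color'][20:150,190:340,::-1],None,fx=4.5,fy=4.5,interpolation=cv2.INTER_CUBIC))
delta([477.8,37.3,53],-0.0648)
"
```

```text
t 29.25 tcp [468.7 -81.6 180. ] rpy [-1.5705e+00  1.1000e-03 -6.4500e-02] F [-0.4 -0.3 -0.1] tool delta [  1.6 127.1 119.2] twist 0.0003
```

View pics/w17.png

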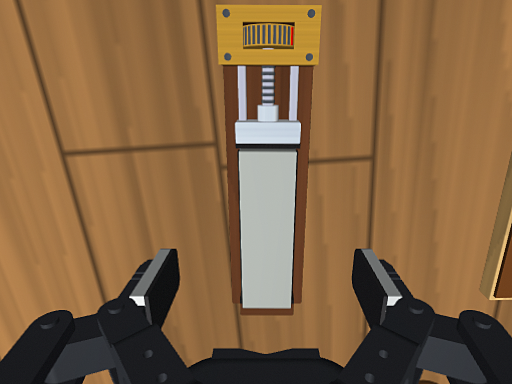

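View pics/w17d.png

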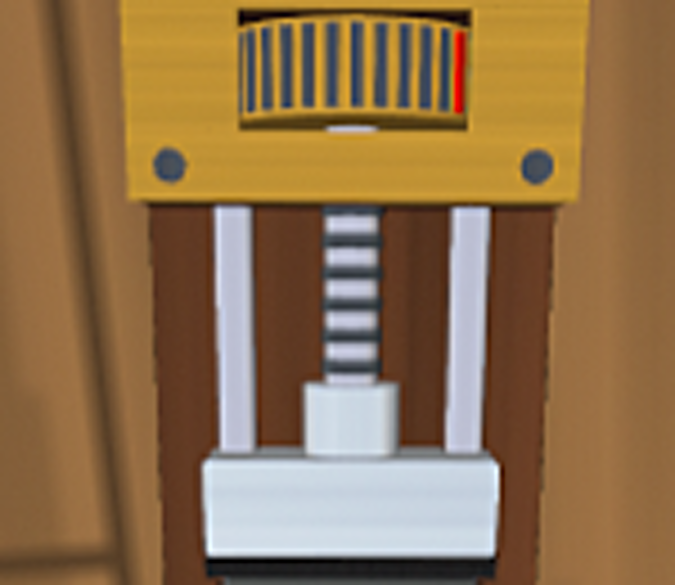

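```bash
python3 - <<'E'
from h import *
i=cv2.imread('pics/w17.png')
f=grab('wrist'); delta([0,0,0])
a=cv2.resize(i[135:165,225:310],None,fx=7,fy=7,interpolation=cv2.INTER_CUBIC);b=cv2.resize(i[285:325,225:310],None,fx=7,fy=7,interpolation=cv2.INTER_CUBIC)
cv2.imwrite('pics/w17e.png',np.vstack([a,b]))
g=cv2.cvtColor(i,cv2.COLOR_BGR2GRAY)
for c in (255,268,285): print(c,g[136:160,c].tolist(),g[295:320,c].tolist())
E
```

```text
t 29.3 tcp [468.7 -81.5 180. ] rpy [-1.5705e+00  1.0000e-03 -6.4000e-02] F [-0.3  0.4 -0.6] tool delta [-472.8  180.5   51.3] twist None
255 [213, 218, 219, 219, 218, 220, 227, 160, 7, 26, 30, 27, 50, 82, 85, 133, 182, 190, 185, 185, 185, 185, 186, 185] [185, 185, 185, 185, 185, 184, 185, 186, 185, 185, 186, 191, 169, 94, 58, 65, 66, 67, 63, 69, 96, 119, 115, 114, 115]
268 [211, 216, 218, 217, 217, 218, 223, 156, 20, 25, 28, 27, 47, 79, 84, 127, 178, 190, 185, 185, 185, 185, 184, 185] [184, 184, 184, 183, 185, 184, 184, 184, 184, 183, 184, 189, 172, 105, 57, 64, 67, 67, 66, 66, 92, 112, 110, 110, 110]
285 [208, 213, 217, 216, 214, 215, 220, 157, 33, 26, 30, 30, 43, 74, 82, 119, 172, 189, 185, 184, 184, 185, 184, 184] [182, 182, 183, 181, 181, 182, 182, 181, 181, 182, 182, 186, 173, 115, 56, 66, 68, 67, 65, 66, 94, 122, 117, 116, 116]
```

View pics/w17e.png

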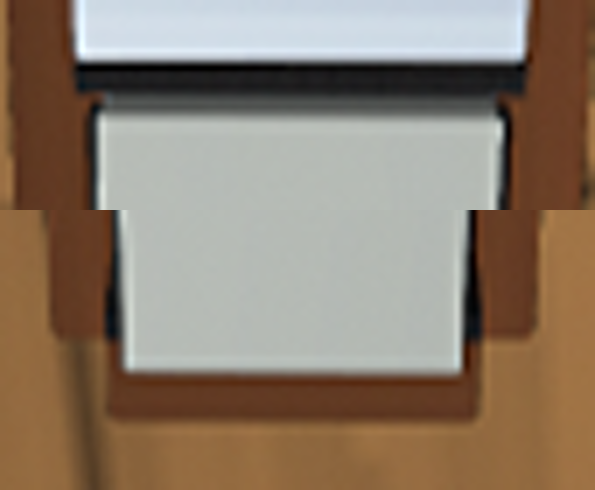

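```bash
python3 - <<'E'
from h import *
f=grab('wrist')
o=np.array([469.6,-88.2]);u=np.array([np.cos(1.506),np.sin(1.506)]);v=np.array([-u[1],u[0]])
H=lambda uv,z:[(round(float((p[:2]-o)@u),1),round(float((p[:2]-o)@v),1)) for p in toplane(f,uv,z)]
X=lambda x,y,r0:[225+(x+.5)/7-.5,r0+(y+.5)/7-.5]
print("pad front",H([X(78,93,135),X(524,93,135)],42))
print("stone jaw end",H([X(97,114,135),X(502,114,135)],56))
print("stone stop end",H([X(124,372-210,285),X(462,372-210,285)],56))
print("stop wood outer",H([X(108,417-210,285),X(476,417-210,285)],43))
print("plate",H([[190+128/4.5,20+200/4.5],[190+578/4.5,20+200/4.5]],46))
E
```

```text
pad front [(32.7, 29.7), (32.7, -29.7)]
stone jaw end [(32.8, 25.9), (32.8, -25.4)]
stone stop end [(-137.3, 26.9), (-137.3, -24.7)]
stop wood outer [(-157.2, 30.9), (-157.2, -28.5)]
plate [(104.6, 41.5), (104.5, -42.7)]
```

```bash
python3 -c "
from plant import hand_in
print(hand_in())"
```

```text
the job is handed in; nothing more can be done
None
```

The whetstone is lying on the bed, clamped between the jaw and the stop. I handed the job in at about 29 s, with the gripper open and clear of everything.

I picked the largest of the three grey blocks and lowered it until the wrist force showed it resting on the bed (about 9 N). After releasing it, I closed the jaw with repeated fingertip strokes on the thumbwheel, the top of the rim towards the robot.

**Fit:** in the last wrist picture, in the holder's frame, the jaw pad is at x = 32.7 mm and the stone's ends are at 32.8 and -137.3 mm. The stop face is at -138 mm, so there is no gap larger than the roughly 2 mm calibration error. The stone is straight and about 1 mm off the centre line.

**Tightness:** drawing the wheel took about 3 N at first and 10 to 15 N at the end. When the finger left, the wheel sprang back a little each time. The red mark on its rim stopped at about the same place every time. I take that as the tightest it will hold by its own friction, but I had no direct reading of the clamping force.

**Other things on the bench:** the arm was kept clear of them. I took no separate picture at the end to confirm they had not moved.

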